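# Tip a standing carton over into the taped label bay

### The job

Tip the big carton over into the taped label bay: with the fingertips push it along low down, still standing and square to the bay, until its leading foot edge has just crossed the near tape, then push it near its top so that it falls towards the bay and comes down flat on its broad side inside the tape. Only push it: never lift it, and never lay it down outside the tape to drag it in. Leave the small carton, the jar and the tape roll where they are.

Things in the scene. Friction and masses are not known exactly. Their poses are not given: they have to be found in the camera images.
- carton: Big closed rigid cardboard carton, 80 mm deep (its x) by 150 wide (its y) by 220 high (its z), about 0.5 kg, standing on end, a broad side (+x or -x, varies) facing the bay within 0.12 rad. Origin: centre of its underside. Friction with the bench about 0.6: pushed below 50 mm height it slides; pushed near its top it tips over its far foot edge, and falls by itself past 20 degrees of tilt.
- carton_top (a point): Centre of the big carton's top end, 220 mm from its origin along its z. The far foot edge stays about where it was while the carton falls, so a standing carton whose centre is 150 mm from the bay's centre along the bay's x falls into the middle of the bay. The pushed face rises as it tips: follow it up.
- label_bay: Flat rectangle of 15 mm tape on the bench, no height, 280 mm long (its x) by 210 wide (its y) over the tape's outer edges. Origin: its centre. The carton stands off one short side (+x or -x of the bay, varies), its centre 205 to 265 mm from the bay's centre along x and at most 12 mm off in y. Lying, it fits with its 220 mm length along the bay's x.
- small_carton: Bystander: a small closed cardboard carton, 60 x 90 mm and 110 mm high, standing farther out on the bench. Origin: centre of its underside. Leave it alone.
- jar: Bystander: a glass jar with a black cap, 64 mm across, 100 mm high, standing out to the left. Origin: centre of its underside. Leave it alone.
- tape_roll: Bystander: a roll of packing tape lying flat, 100 mm across, 48 mm high, out to the right. Origin: centre of its underside. Leave it alone.
Not all that is in view belongs to the job. Leave any pink look-alike of the carton alone.

How it is judged:
By the outcome, as a careful person would: the job done as asked, in the order asked, and still so for the second after the job is handed in, with the robot touching nothing.
It also fails if it takes over 51 s, if anything falls off the work surface, if the arm or the gripper's body presses on something with over 40 N, if the wrist force passes 120 N, or if a joint passes its speed limit or range.

### The arm

A 7-joint arm with a two-finger parallel gripper is mounted at the origin on the work surface. World frame = base frame: x ahead of the robot, y to its left, z up, the work surface at z = 0. Lengths are in mm, angles in rad, forces in N, time in s.
With the tool pointing down it reaches from about 425 to 975 mm from the base axis. Payload 16.7 kg.
Tool frame: the origin (TCP) lies between the finger pads; the fingertips stand 19 mm ahead of it and the grasp point (between the pads) is the TCP; z points along the fingers, y is the direction in which the jaws open and shut (so a half turn about z gives the same grasp; the last joint's range is limited). The gripper opens to 85 mm and grips with 20 to 120 N. Pads are 22 mm wide; open, the fingers measure 114 mm over their backs; the gripper's body (76 mm by 85 mm) begins 54 mm behind the grasp point. The pads swing forward as they close: fully open they stand 13 mm farther back than shut.
Start: joints at [0.958, 0.426, 0.074, 1.606, -0.034, 1.111, -0.067], TCP at [301.926, -603.671, 250.302] pointing down, gripper open.
Joint ranges: [-2.85, 2.85], [-0.5, 2.14], [-1.23, 1.37], [0.21, 2.46], [-1.02, 4.16], [0.16, 2.05], [-2.73, 2.73]. Speed limits (rad/s): [1.89, 1.89, 2.39, 2.39, 3.01, 3.01, 3.01].

### API

Orientations are given as a unit quaternion [x, y, z, w].
In Python, from plant import bot gives the robot as it stands. The module is installed in compiled form; this text tells all that it offers. Calls block until the motion is done:
- bot.reach(position, orientation): joint-space move of the TCP to a pose.
- bot.move_l(position, frame=None, rate=150, f_stop=None): straight line of the TCP; frame=None keeps the orientation; rate is the mean speed in mm/s. With f_stop (N) it stops when the force on the tool has changed by that much, and returns True; else False.
- bot.move_joints(angles): joint-space move.
- bot.ungrasp() and bot.grasp(effort=None): open the fingers fully, or close them until they stop; effort is the grip in N (None keeps the last).
- bot.wait(seconds).
- bot.ik(position, orientation): joint angles nearest the present ones, or None.
- bot.grab_frame(name): name is "side" or "top"; returns the picture (420x560x3 uint8, red, green, blue); there is no depth.
- bot.camera_info(name): a dict with "vertical_fov" (degrees; the focal length in pixels is half the picture's height over the tangent of half this angle, whatever the lens; pixels are square), "cx", "cy" (the principal point, pixels), "world_to_cam" (4x4, takes a point from world to camera coordinates). Camera axes: x right, y up, looking along -z (the intrinsics and any distortion apply to the point x, -y, -z); pixel columns grow to the right and rows downward; lengths in mm; the calibration is good to about 2 mm. A picture is of the moment at which its call begins. camera_info takes no time and is no camera call.
A pose or a line that the arm cannot do raises bot.IKError and nothing moves.
- bot.job_done(): hands the job in, once; it reports no verdict.
Trained networks look in the newest picture that a camera, given by its name, has taken for a name from the list of things; names that differ only in an ending like _2 or _b are one class to them, and where a whole thing is asked for, a point or a joint stands for the part that bears it (a point fixed in the world has none). Each returns a list of dicts, best first, with "p" (0 to 1); they miss things now and then, are a little off and sometimes report something else, mostly with a low value. They report only what shows in the picture. A call takes as long as a camera call. They do not tell look-alikes from the thing itself.
- bot.find_in(query, camera): "centre" ([column, row] in pixels, amid what is visible of it).
- bot.landmark_of(query, camera): "centre" ([column, row] in pixels: a listed point, or the origin of a listed thing).
Readings, each from a call of its own:
- bot.read_time(): time.
- bot.read_joint_positions(): joint angles.
- bot.read_joint_velocities(): joint speeds.
- bot.read_joint_efforts(): joint torques, N m.
- bot.read_ee_pos(): TCP position.
- bot.read_eef_rot(): TCP orientation.
- bot.read_contact_force(): force on the tool from outside, world axes, zero at the start.
- bot.read_moment(): the same for the moment, N m.
- bot.read_gripper_width(): opening from 0.0 (shut) to 1.0 (fully open).
Only numpy, scipy, OpenCV 4.12 (cv2) and the standard library are available. Lean on these libraries where they do the work, as an engineer would, in place of code of your own. Each camera call takes 0.05 s, during which the arm holds its last target.

## Working session

There is one attempt and no reset: what is moved stays moved. The work goes in short steps, each a Python script; the robot and the scene stay as the last script left them, time stands still between calls to the robot, and variables do not carry over. Pictures are saved under pics/ and viewed, and the job is handed in when it is done.

```bash
mkdir -p pics; ls; python3 - <<'E'
from plant import bot
import cv2,numpy as np
np.set_printoptions(precision=3,suppress=True)
for c in ("side","top"):
    im=bot.grab_frame(c); cv2.imwrite(f"pics/{c}0.png",im[:,:,::-1])
    i=bot.camera_info(c); print(c,i)
    for q in ("carton","label_bay","carton_top","small_carton"):
        print(q,[(np.round(d["centre"],1),round(d["p"],2)) for d in bot.landmark_of(q,c)])
print(bot.read_time(),bot.read_eef_rot())
E
```

```text
pics
side {'vertical_fov': 49.55818960831559, 'cx': 282.6149753701301, 'cy': 214.5209741075402, 'world_to_cam': array([[   -0.982,    -0.187,     0.019,   532.579],
       [    0.143,    -0.675,     0.724,  -198.876],
       [   -0.123,     0.714,     0.689, -1201.389],
       [    0.   ,     0.   ,     0.   ,     1.   ]])}
carton [(array([367.4, 223.2]), 0.97), (array([295.5, 233.8]), 0.61)]
label_bay []
carton_top [(array([375.7, 161.6]), 0.66), (array([298.4, 180.3]), 0.57)]
small_carton [(array([198.7, 256.5]), 0.91)]
top {'vertical_fov': 45.35874423932735, 'cx': 275.20255832875625, 'cy': 209.09516705137594, 'world_to_cam': array([[    0.024,    -1.   ,     0.009,   -19.182],
       [    0.986,     0.025,     0.167,  -580.297],
       [   -0.167,     0.004,     0.986, -1631.583],
       [    0.   ,     0.   ,     0.   ,     1.   ]])}
carton [(array([329.2, 290.1]), 0.88), (array([299.2, 230.2]), 0.77)]
label_bay []
carton_top [(array([338.1, 288.7]), 0.89), (array([302.5, 221.3]), 0.78)]
small_carton [(array([266.5, 151.5]), 0.7), (array([391.5, 220.8]), 0.52)]
0.5 [ 0.973  0.23  -0.    -0.   ]
```

View pics/side0.png

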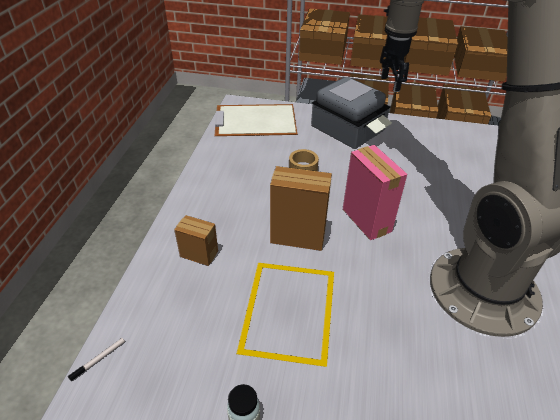

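View pics/top0.png

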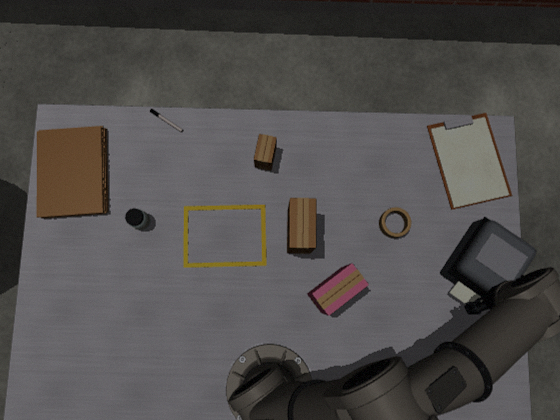

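The pink box at side (374,190) / top (340,290) is the look-alike. The brown box at side (300,208) / top (302,225) stands off the bay's short side, so it is the carton. I'll confirm that in an enlarged crop and measure the poses.

```bash
cat > h.py <<'E'
import numpy as np,cv2
from plant import bot
from scipy.optimize import least_squares
np.set_printoptions(precision=3,suppress=True)
def cam(c):
    i=bot.camera_info(c); return 210/np.tan(np.radians(i["vertical_fov"]/2)),i["cx"],i["cy"],np.array(i["world_to_cam"])
def proj(c,P):
    f,cx,cy,M=cam(c); P=np.atleast_2d(P)@M[:3,:3].T+M[:3,3]
    return np.c_[cx+f*P[:,0]/-P[:,2],cy+f*-P[:,1]/-P[:,2]]
def back(c,uv,z=0):
    f,cx,cy,M=cam(c); uv=np.atleast_2d(uv)
    d=np.c_[(uv[:,0]-cx)/f,-(uv[:,1]-cy)/f,-np.ones(len(uv))]@M[:3,:3]
    o=-M[:3,:3].T@M[:3,3]
    return o+d*((z-o[2])/d[:,2])[:,None]
def shot(c,n):
    im=bot.grab_frame(c); cv2.imwrite(f"pics/{n}.png",im[:,:,::-1]); return im
def box(x,y,a,L=(80,150,220)):
    R=np.array([[np.cos(a),-np.sin(a)],[np.sin(a),np.cos(a)]])
    return np.array([[*(R@[sx*L[0]/2,sy*L[1]/2]+[x,y]),z] for z in (0,L[2]) for sx,sy in((-1,-1),(1,-1),(1,1),(-1,1))])
E
python3 - <<'E'
from h import *
for c in("side","top"):
    im=cv2.imread(f"pics/{c}0.png"); h=cv2.cvtColor(im,cv2.COLOR_BGR2HSV)
    m=cv2.inRange(h,(20,170,110),(32,255,255))
    n,l,s,_=cv2.connectedComponentsWithStats(m); k=1+np.argmax(s[1:,4]); print(c,s[k])
    cn=max(cv2.findContours((l==k).astype(np.uint8),0,1)[0],key=cv2.contourArea)
    q=cv2.approxPolyDP(cn,8,True)[:,0].astype(float); print(q.tolist())
    P=back(c,q)[:,:2];print(P, np.linalg.norm(P-np.roll(P,-1,0),axis=1),P.mean(0))
im=cv2.imread("pics/side0.png")[150:300,230:430]; 
t=cv2.imread("pics/top0.png")[180:330,180:380]
cv2.imwrite("pics/crop0.png",np.hstack([cv2.resize(im,(400,300),interpolation=2),cv2.resize(t,(400,300),interpolation=2)]))
E
```

```text
side [ 237  263   97  104 1809]
[[258.0, 263.0], [237.0, 353.0], [325.0, 366.0], [333.0, 272.0]]
[[605.382  31.246]
 [591.563 306.449]
 [387.076 298.352]
 [398.953  20.97 ]] [275.55  204.647 277.636 206.684] [495.744 164.254]
top [184 205  82  62 905]
[[264.0, 205.0], [184.0, 207.0], [184.0, 266.0], [265.0, 264.0]]
[[602.204  33.781]
 [588.251 308.622]
 [386.508 297.707]
 [399.864  24.828]] [275.195 202.039 273.206 202.538] [494.207 166.235]
```

View pics/crop0.png

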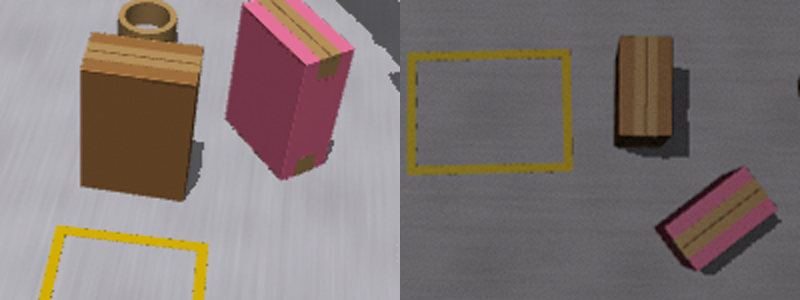

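Crop confirms: brown carton upright with its broad face to the bay; the pink one is a separate look-alike. Now I'll fit the carton's pose.

```bash
cat >> h.py <<'E'
def mask(c,im,est,L=(80,150,220)):  # im RGB; brown carton near estimate
    h=cv2.cvtColor(im,cv2.COLOR_RGB2HSV)
    m=cv2.inRange(h,(3,90,15),(22,255,255))
    r=np.zeros(m.shape,np.uint8); cv2.fillConvexPoly(r,cv2.convexHull(proj(c,box(*est,L)).astype(np.float32)).astype(np.int32),255)
    r=cv2.dilate(r,np.ones((25,25)))
    return cv2.morphologyEx(m&r,cv2.MORPH_CLOSE,np.ones((3,3)))
def fitbox(ms,est,L=(80,150,220)):
    from scipy.optimize import minimize
    S=4
    big={c:cv2.resize(m,None,fx=S,fy=S,interpolation=cv2.INTER_NEAREST)>0 for c,m in ms.items()}
    def cost(p):
        t=0
        for c,m in big.items():
            r=np.zeros(m.shape,np.uint8); q=cv2.convexHull((S*(proj(c,box(p[0],p[1],p[2]/200,L))+.5)).astype(np.float32))
            cv2.fillConvexPoly(r,np.round(q).astype(np.int32),1); r=r>0
            t+=1-(r&m).sum()/(r|m).sum()
        return t
    b=minimize(cost,[est[0],est[1],est[2]*200],method="Nelder-Mead",options=dict(initial_simplex=np.array([est[0],est[1],est[2]*200])+np.array([[0,0,0],[15,0,0],[0,15,0],[0,0,15]])))
    return b.x*[1,1,.005],b.fun
def overlay(c,im,P,n):
    o=cv2.resize(im[:,:,::-1],None,fx=3,fy=3)
    P=3*(proj(c,P)+.5)
    for i in range(4):
        for a,b in((i,(i+1)%4),(i+4,(i+1)%4+4),(i,i+4)):
            cv2.line(o,tuple(np.int32(P[a])),tuple(np.int32(P[b])),(0,255,0),1)
    k=np.int32(P.mean(0)); y=max(k[1]-200,0);x=max(k[0]-200,0); return o[y:y+400,x:x+400]
E
python3 - <<'E'
from h import *
e=[500,-60,np.pi/2]
ims={c:cv2.imread(f"pics/{c}0.png")[:,:,::-1].copy() for c in("side","top")}
u=np.array([[298.4,180.3]]);print(back("side",u,220),back("top",[[302.5,221.3]],220),back("top",[[299.2,230.2]],0),back("side",[[295.5,233.8]],0))
e=[*(back("top",[[302.5,221.3]],220)[0,:2]),np.radians(92)]
ms={c:mask(c,ims[c],e) for c in ims}
for k in (ms,{"side":ms["side"]},{"top":ms["top"]}): print(fitbox(k,e))
p,_=fitbox(ms,e)
cv2.imwrite("pics/fit0.png",np.hstack([overlay(c,ims[c],box(*p),0) for c in ims]))
def rel(p):
    a=np.radians(92.75);d=np.array([np.cos(a),np.sin(a)]);n=np.array([-d[1],d[0]]);v=p[:2]-[495,165.3]
    return d@v,n@v,np.degrees(p[2]-a)
print(rel(p))
E
```

```text
[[520.265 -79.08  220.   ]] [[516.684 -86.582 220.   ]] [[517.765 -88.942   0.   ]] [[ 522.834 -100.191    0.   ]]
(array([515.168, -86.714,   1.565]), np.float64(0.15591845647284386))
(array([516.117, -91.92 ,   1.587]), np.float64(0.08630190143577798))
(array([514.248, -86.38 ,   1.558]), np.float64(0.04884439404012353))
(np.float64(-252.6911977710956), np.float64(-8.053966559792784), np.float64(-3.1019029138219714))
```

View pics/fit0.png

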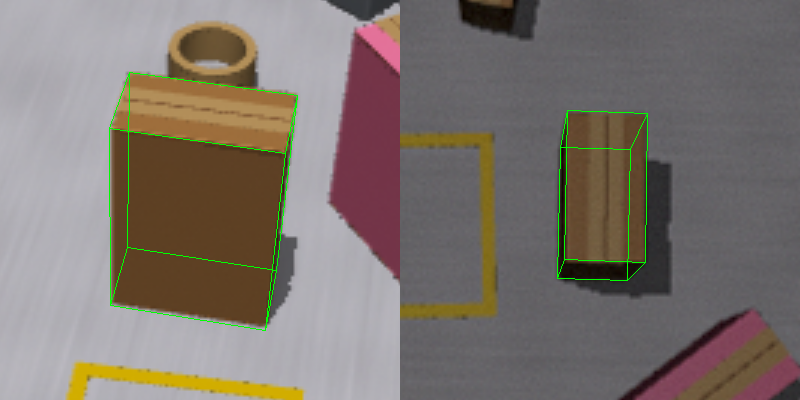

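```bash
python3 - <<'E'
from h import *
from scipy.spatial.transform import Rotation as R
import json
for n,z,uv in(("pinktop",220,(340,288)),("roll",24,(395.5,222.5)),("jar",100,(137,217)),("small",110,(266,144))): print(n,back("top",[uv],z))
print(bot.read_joint_positions(), bot.read_ee_pos(), bot.read_time())
rng=np.random.default_rng(0); D=[]
t=bot.read_time()
for k in range(150):
    p=[rng.uniform(350,750),rng.uniform(-400,250),rng.uniform(80,450)]
    rot=R.from_euler("ZY",[rng.uniform(-1.5,1.5),0])*R.from_euler("x",np.pi)*R.from_rotvec(rng.normal(size=3)*.4)
    q=bot.ik(p,rot.as_quat())
    if q is not None: D.append([list(p),rot.as_quat().tolist(),list(map(float,q))])
json.dump(D,open("ik.json","w")); print(len(D),bot.read_time()-t)
for d in D[:6]: print(np.array(d[0]),np.array(d[2]))
E
```

```text
pinktop [[ 322.445 -199.161  220.   ]]
roll [[ 549.072 -413.338   24.   ]]
jar [[534.826 440.175 100.   ]]
small [[786.758  30.799 110.   ]]
[ 0.958  0.426  0.074  1.606 -0.034  1.111 -0.067] [ 301.905 -603.67   250.268] 0.5
140 0.0
[ 604.785 -224.639   95.16 ] [ 0.837  0.882 -1.032  1.609  0.832  1.392  2.333]
[641.799 -46.644 425.977] [-0.331  0.618  0.074  1.199  0.583  2.027 -0.716]
[ 641.862 -285.824  399.376] [ 0.577  0.281 -0.102  1.552 -0.393  1.093 -0.768]
[399.713  35.906 319.46 ] [ 0.16   0.103 -0.469  1.915  0.074  1.433 -1.188]
[624.217  22.799 334.725] [ 0.134  0.226 -0.43   1.727  0.311  1.094 -2.398]
[474.097 -84.207 409.11 ] [ 0.029  0.419 -0.052  1.461  0.09   2.028 -0.926]
```

```bash
cat > fitk.py <<'E'
import numpy as np,json,itertools
from scipy.spatial.transform import Rotation as R
from scipy.optimize import least_squares
D=json.load(open("ik.json")); P=np.array([d[0] for d in D]);Rq=R.from_quat([d[1] for d in D]).as_matrix();Q=np.array([d[2] for d in D])
def fk(prm,Q,all=False):
    w=prm[:21].reshape(7,3); t=prm[21:42].reshape(7,3); pe=prm[42:45]; r0=prm[45:48]
    n=len(Q);A=np.tile(np.eye(3),(n,1,1));o=np.zeros((n,3));out=[]
    for j in range(7):
        o=o+np.einsum('nij,j->ni',A,t[j])
        out.append(o)
        ww=w[j]/np.linalg.norm(w[j])
        A=A@R.from_rotvec(Q[:,j:j+1]*ww).as_matrix()
    p=o+np.einsum('nij,j->ni',A,pe)
    out.append(p)
    A=A@R.from_rotvec(r0).as_matrix()
    return (p,A,out) if all else (p,A)
def res(prm):
    p,A=fk(prm,Q); w=prm[:21].reshape(7,3)
    return np.r_[(p-P).ravel()/100,(A-Rq).ravel(),(np.linalg.norm(w,axis=1)-1),prm[21:45]*1e-6]
if __name__=="__main__":
    best=None
    for s in itertools.product((1,-1),repeat=4):
        s2=s[3]
        w=np.array([[0,0,-1],[0,1,0],[0,0,s[0]],[0,1,0],[0,0,s[1]],[0,1,0],[0,0,s[2]]],float)
        t=np.array([[0,0,0],[0,0,340],[0,0,200],[0,0,220],[0,0,200],[0,0,220],[0,0,100]],float)
        x0=np.r_[w.ravel(),t.ravel(),[0,0,200],[0,0,0.1 if s2>0 else 3.0]]
        r=least_squares(res,x0,max_nfev=60)
        if best is None or r.cost<best.cost: best=r
        print(s,r.cost,flush=True)
        if r.cost<1e-3: break
    r=least_squares(res,best.x,max_nfev=300)
    np.save("kin.npy",r.x); np.set_printoptions(precision=3,suppress=True)
    print(r.cost); x=r.x; print(x[:21].reshape(7,3));print(x[21:42].reshape(7,3));print(x[42:])
E
timeout 500 python3 fitk.py
```

```text
(1, 1, 1, 1) 276.5924560121211
(1, 1, 1, -1) 1.8406991819413588e-07
1.8406991819136237e-07
[[ 0. -0. -1.]
 [-0.  1.  0.]
 [ 0. -0. -1.]
 [ 0.  1. -0.]
 [-0. -0. -1.]
 [ 0.  1. -0.]
 [ 0. -0. -1.]]
[[  0.     -0.    141.85 ]
 [  0.    -14.05  141.85 ]
 [ -0.    -14.05  277.291]
 [  0.    -17.9   277.291]
 [ -0.    -17.9   246.734]
 [  0.     -0.175 246.734]
 [ -0.     -0.175 160.195]]
[ -0.      0.    160.195  -0.      0.      1.571]
```

```bash
cat >> h.py <<'E'
from scipy.spatial.transform import Rotation as Rot
A=np.radians(92.75); B=np.array([495,165.3]); d2=np.array([np.cos(A),np.sin(A)]); n2=np.array([-np.sin(A),np.cos(A)])
def W(s,l,z): return [*(B+s*d2+l*n2),z]
def quat(t,sg=1,yaw=0):
    a=A+yaw; t=np.radians(t)
    zt=np.array([np.sin(t)*np.cos(a),np.sin(t)*np.sin(a),-np.cos(t)]); yt=sg*np.array([-np.sin(a),np.cos(a),0])
    return Rot.from_matrix(np.c_[np.cross(yt,zt),yt,zt]).as_quat()
def rel(p):
    v=np.array(p[:2])-B; return np.array([d2@v,n2@v,np.degrees(p[2]-A)])
E
python3 - <<'E'
from h import *
import fitk
k=np.load("kin.npy"); q0=np.array(bot.read_joint_positions())
for t in(45,50,55):
  for sg in(1,-1):
    for nm,p in(("pre",W(-375,-8,200)),("low",W(-375,-8,40)),("end",W(-200,0,40)),("tip",W(-200,0,205)),("tipend",W(-90,0,225))):
        q=bot.ik(p,quat(t,sg)); 
        if q is None: print(t,sg,nm,None); continue
        q=np.array(q);_,_,o=fitk.fk(k,q[None],True)
        print(t,sg,nm,q,"elb",o[3][0].round(),"wr",o[5][0].round())
E
```

```text
45 1 pre [ 0.383  0.606  0.295  1.699 -0.724  1.508 -2.121] elb [ 272. -158.  742.] wr [ 532. -435.  427.]
45 1 low [ 0.445  0.817  0.208  1.732 -0.767  1.301 -1.979] elb [ 343. -214.  666.] wr [ 532. -435.  267.]
45 1 end [ 0.294  0.7    0.081  1.99  -0.901  1.067 -2.025] elb [ 328. -147.  709.] wr [ 516. -261.  267.]
45 1 tip [ 0.211  0.437  0.183  1.953 -0.811  1.292 -2.249] elb [217. -93. 788.] wr [ 516. -261.  432.]
45 1 tipend [ 0.092  0.341  0.089  2.037 -0.878  1.175 -2.385] elb [179. -63. 807.] wr [ 510. -151.  452.]
45 -1 pre [ 0.901  0.626 -0.437  1.663 -0.416  1.359  0.717] elb [ 171. -287.  729.] wr [ 532. -435.  427.]
45 -1 low [ 0.892  0.842 -0.426  1.701 -0.359  1.137  0.806] elb [ 228. -354.  647.] wr [ 532. -435.  267.]
45 -1 end [ 0.783  0.763 -0.547  1.959 -0.476  0.866  0.737] elb [ 246. -306.  678.] wr [ 516. -261.  267.]
45 -1 tip [ 0.816  0.494 -0.581  1.915 -0.532  1.132  0.616] elb [ 155. -227.  767.] wr [ 516. -261.  432.]
45 -1 tipend [ 0.696  0.41  -0.642  2.001 -0.64   1.026  0.531] elb [ 150. -181.  788.] wr [ 510. -151.  452.]
50 1 pre [ 0.4    0.651  
[... 1430 characters left out ...]
31] elb [ 257. -111.  765.] wr [ 517. -297.  389.]
55 1 tipend [ 0.144  0.424  0.107  2.035 -0.998  1.299 -2.238] elb [217. -78. 790.] wr [ 512. -187.  409.]
55 -1 pre [ 0.938  0.713 -0.445  1.619 -0.491  1.461  0.764] elb [ 182. -323.  698.] wr [ 534. -471.  384.]
55 -1 low [ 0.929  0.934 -0.432  1.631 -0.423  1.269  0.863] elb [ 234. -387.  607.] wr [ 534. -471.  224.]
55 -1 end [ 0.825  0.855 -0.536  1.91  -0.559  0.984  0.851] elb [ 256. -341.  641.] wr [ 517. -297.  224.]
55 -1 tip [ 0.85   0.581 -0.568  1.894 -0.626  1.215  0.718] elb [ 174. -263.  742.] wr [ 517. -297.  389.]
55 -1 tipend [ 0.794  0.514 -0.7    1.996 -0.718  1.075  0.637] elb [ 169. -231.  761.] wr [ 512. -187.  409.]
```

```bash
python3 - <<'E'
from h import *
bot.reach(W(-375,-8,200),quat(50,-1)); print(bot.read_time(),bot.read_contact_force())
bot.move_l(W(-375,-8,40),rate=120)
bot.move_l(W(-325,-8,40),rate=120)
f0=np.array(bot.read_contact_force())
r=bot.move_l(W(-280,-7,40),rate=30,f_stop=2.0)
print(r,rel([*bot.read_ee_pos()[:2],0]),f0,bot.read_contact_force(),bot.read_time())
shot("side","s1");shot("top","t1")
a=cv2.imread("pics/s1.png");b=cv2.imread("pics/t1.png")
cv2.imwrite("pics/c1.png",np.hstack([a[130:400,150:500],b[100:370,150:500]]))
E
```

```text
2.1667 [-0.922 -0.013  0.683]
True [-302.537   -7.47   -92.75 ] [-0.882 -0.356 -0.362] [-0.025  0.422 -0.27 ] 5.05
```

View pics/c1.png

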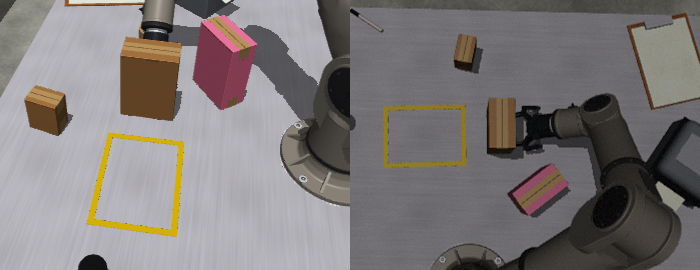

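Both fingertips are low behind the carton, and everything else is untouched. Now I push it along, stopping short of the target to look.

```bash
cat > look.py <<'E'
from h import *
def look(n,e):
    ims={c:shot(c,f"{c}_{n}") for c in("side","top")}
    ms={c:mask(c,ims[c],e) for c in ims}
    for k in (ms,{"side":ms["side"]},{"top":ms["top"]}):
        p,f=fitbox(k,e); print(list(k),"rel",rel(p),f)
    p,f=fitbox(ms,e)
    cv2.imwrite(f"pics/fit_{n}.png",np.hstack([overlay(c,ims[c],box(*p),0) for c in ims])); return p
E
python3 - <<'E'
from look import *
r=bot.move_l(W(-222,-1,40),rate=50)
print(r,rel([*bot.read_ee_pos()[:2],0]),bot.read_contact_force(),bot.read_time())
look("2",[*W(-172,-2,0)[:2],A])
E
```

```text
False [-222.231   -1.001  -92.75 ] [ 0.11  -1.338 -1.168] 6.9333
['side', 'top'] rel [-171.577    0.164   -0.126] 0.07988792679389434
['side'] rel [-175.294   -0.15     0.713] 0.023939346731058797
['top'] rel [-171.      -0.082    0.101] 0.04012015471977615
```

View pics/fit_2.png

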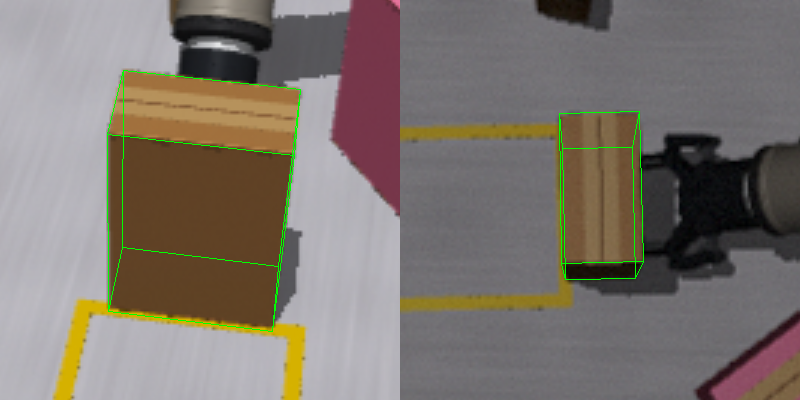

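The carton is standing square, centred and at s = -172. Next: the last 22 mm low, a check, then move up and tip.

```bash
python3 - <<'E'
from look import *
bot.move_l(W(-200,-1,40),rate=40)
bot.move_l(W(-245,-1,40),rate=120)
look("3",[*W(-151,-2,0)[:2],A])
bot.move_l(W(-245,0,195),rate=150)
print(bot.read_time())
E
```

```text
['side', 'top'] rel [-148.527    0.461   -0.126] 0.07952838493689618
['side'] rel [-152.448   -0.153   -0.216] 0.021109954555840416
['top'] rel [-148.191    2.532   -0.284] 0.04745298293685385
9.5417
```

View pics/fit_3.png

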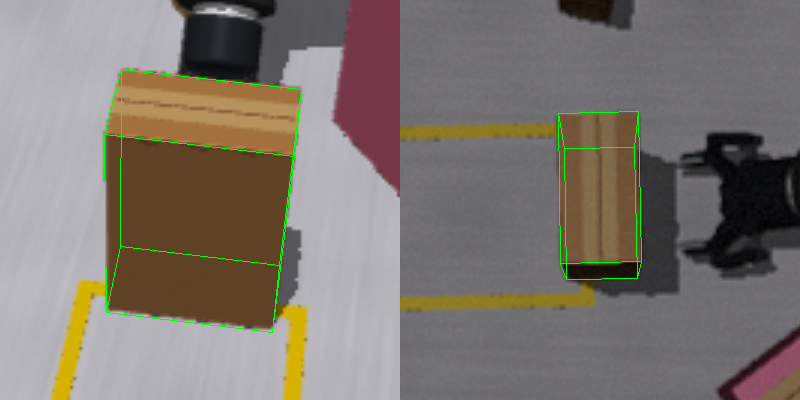

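The carton stands square at s ≈ -150 with its foot edge just past the near tape, and the fingers are clear. Now I tip it.

```bash
python3 - <<'E'
from look import *
bot.move_l(W(-205,0,195),rate=120)
bot.move_l(W(-165,0,206),rate=60)
shot("side","s4"); print(bot.read_contact_force())
bot.move_l(W(-98,0,212),rate=70)
print(bot.read_contact_force())
bot.wait(1.0)
shot("side","s5");
bot.move_l(W(-230,0,260),rate=150)
bot.wait(.5)
a=shot("side","s6");b=shot("top","t6"); s4=cv2.imread("pics/s4.png")
cv2.imwrite("pics/c6.png",np.vstack([np.hstack([s4[130:400,150:500],cv2.imread("pics/s5.png")[130:400,150:500]]),np.hstack([a[130:400,150:500,::-1],b[100:370,150:500,::-1]])]))
print(bot.read_time())
E
```

```text
[-0.815 -0.781  1.246]
[-0.249 -0.961 -1.502]
14.7583
```

View pics/c6.png

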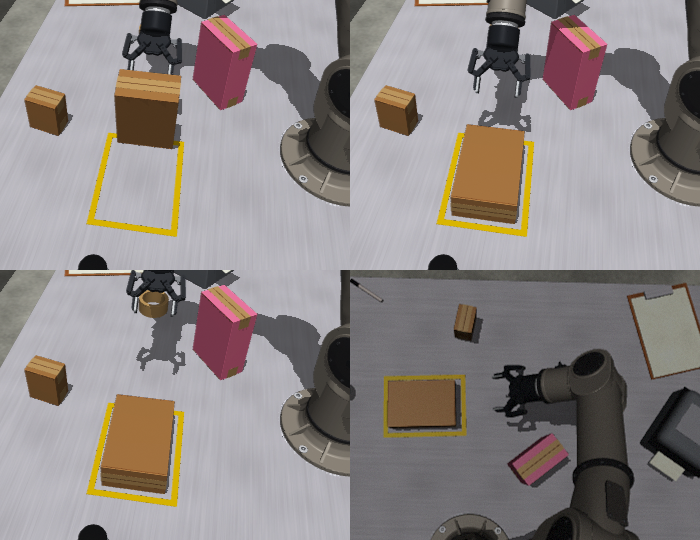

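The carton lies flat inside the tape. One numeric check of its pose and the bystanders, then I hand in.

```bash
python3 - <<'E'
from h import *
L=(220,150,80); e=[*B,A]
ims={c:cv2.imread(f"pics/{n}.png")[:,:,::-1].copy() for c,n in(("side","s6"),("top","t6"))}
for c in ims:
    p,f=fitbox({c:mask(c,ims[c],e,L)},e,L); print(c,rel(p),f)
a=cv2.imread("pics/top0.png").astype(int);b=ims["top"][:,:,::-1].astype(int)
for n,(x,y) in dict(small=(266,151),jar=(137,218),roll=(395,222),pink=(340,290)).items():
    print(n,np.abs(a-b)[y-18:y+18,x-18:x+18].mean())
E
```

```text
side [1.321 0.313 0.04 ] 0.019693425778965823
top [ 6.164 -1.058  0.054] 0.04080032849303816
small 8.266203703703704
jar 8.320730452674898
roll 35.3804012345679
pink 8.96630658436214
```

```bash
python3 - <<'E'
from h import *
bot.job_done(); print(bot.read_time())
E
```

```text
the job is handed in; nothing more can be done
the job is handed in; nothing more can be done
```

The big carton lies flat on its broad side inside the tape, and the job is handed in. The last clock reading was 14.8 s, shortly before the hand-in.

- **Pushing:** I pushed the carton low down with both open fingertips, at about 40 mm height. It stayed standing and ended square to the bay (within 0.3°), with its centre about 150 mm from the bay's centre and its foot edge just past the near tape.
- **Tipping:** I then pushed it near the top, following the face up, and it fell towards the bay. The gripper was backed well clear before hand-in.
- **Final position:** The last pictures put the lying carton 1 to 6 mm from the bay's centre along its length, about 1 mm across it, and turned by less than 0.1°. The two cameras disagreed by about 5 mm along the length, against about 30 mm of room to the tape's outer edge at each end.
- **Bystanders:** The small carton, jar and pink look-alike gave no sign of having moved in the before-and-after top pictures. The same check on the tape roll was spoiled because the arm hid it from above. The last side picture shows the roll standing, and the arm was planned to pass well above it.

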